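# Clamp a wooden block in the drilling jig

## Task

Push the loose wooden block along its channel in the drilling jig until its end is fully home against the end stop, then push the toggle clamp's lever over past its dead point until it snaps into lock, so that the block is held against the fence. Only push: do not lift the block, and leave the jar, the offcut and the screwdriver where they are.

Things in the scene. Friction and masses are not known exactly. Their poses are not given: they have to be found in the camera images.
- jig: Drilling jig fixed to the bench; place and yaw vary. Origin: centre of the underside of its brown fibreboard base, 220 x 280 x 18 mm (x, y, z). At yaw 0 its x points away from the robot, its y to the left. The steel clamp housing stands on it at x -60 to -10, y 34 to 86 mm, top 54 mm above the bench.
- fence (a point): Middle of the upper inner edge of the dark wood fence, fixed at (75, 15, 38) mm in the jig frame. The fence is 250 mm long along the jig's y, its face looks to the jig's -x. A low guide strip runs opposite it, its face at x = 30, y -120 to -15, top 28 mm above the bench; the 45 mm wide channel between them is open at its -y end.
- stop (a point): Middle of the upper inner edge of the dark wood end stop, fixed at (52.5, 110, 44) mm in the jig frame; its face looks to the jig's -y and closes the +y end of the channel.
- nose_tip (a point): End of the clamp's 22 mm thick rubber nose, pointing to the jig's +x at y = 60, 36 mm above the bench. With the lever at 0 it is at x = 25 mm; it advances 12 mm per rad of the lever and springily presses the block onto the fence at lock.
- seat (a point): Fixed point on the jig's base (jig frame 56, 55, 18 mm): where the centre of the block's underside lies when the block is home against end stop and fence. Axes as the jig's.
- block: Loose pine block 38 x 110 x 34 mm (x, y, z), about 0.1 kg, in the channel, long side along the jig's y, 30 to 75 mm short of the end stop at the start. Origin: centre of its underside, 18 mm above the bench; its top, 52 mm above the bench, stands 14 mm above the fence. Slide it to the jig's +y by pushing on its -y end.
- pivot (a point): Fixed point on the vertical pivot axis of the clamp lever, in the jig frame at (-35, 60, 66) mm, at the height of the lever's middle.
- grip (a point): Point on the axis of the lever's black rubber grip, 95 mm from the pivot, 66 mm above the bench; moves with the lever, which swings level. Its x axis points outward along the lever. The grip is a lying rod 22 mm thick, 55 to 133 mm from the pivot, its underside 55 mm above the bench, free space below down to the jig's base or the bench.
- clamp (a joint): Lever angle, rad, 0 to 1.30 (hard stop: locked); grows anticlockwise seen from above. The lever points 205 degrees + angle from the jig's +x: to the robot when open, to the jig's -y when locked. Starts open at about 0. A spring resists the push, up to about 9 N at the grip; dead point 1.08; past about 1.15 it snaps to 1.30 and stays, short of 1.0 it springs back open.
- jar: Bystander: glass jar of screws, 60 mm in diameter, 75 mm high, on the bench to the left (+y) of the jig. Origin at the centre of its underside.
- offcut: Bystander: wooden offcut 45 x 70 x 28 mm on the bench beyond the jig. Origin at the centre of its underside.
- screwdriver: Bystander: screwdriver with a black handle, lying on the bench to the right (-y) of the jig. Origin under its middle.
There are look-alikes about, which are no part of the job. Several things have the shape of the block; the one meant has the colours described above.

How it is judged (in metres and radians):
On the way, in this order (a step that is already met when the one before it is completed fails the run):
1. the block is pushed home, its end within 3 mm of the end stop, while the clamp is still open (y of block in the frame of jig above 0.052 m and value of joint clamp below 0.9 rad), for 0.2 s.
2. the lever has gone past its dead point and snapped into lock (value of joint clamp above 1.25 rad), for 0.2 s.
At the end, for the whole second after the job is handed in: The lever is locked (angle over 1.25 rad of 1.30); the block lies flat and still with its end within 3 mm of the end stop, its side within 3 mm of the fence, square to within 0.04 rad (value of joint clamp above 1.25 rad and y of block in the frame of jig above 0.052 m and x of block in the frame of jig above 0.053 m and angle between the y axis of block and the y axis of jig, either way round below 0.04 rad and angle between block's own z axis and vertical below 0.05 rad and linear speed of block below 0.01 m/s); the robot touches nothing.
It fails at once if the block is lifted (more than 10 mm) or tipped (z of block in the frame of jig above 0.028 m or angle between block's own z axis and vertical above 0.3 rad).
It fails at once if a bystander (jar, offcut or screwdriver) is moved more than 25 mm or the jar is tipped (distance of any of jar, offcut, screwdriver from where it was at the start of the episode above 0.025 m or angle between jar's own z axis and vertical above 0.4 rad).
It also fails if it takes over 51 s, if anything falls off the work surface, if the arm or the gripper's body presses on something with over 40 N, if the wrist force passes 120 N, or if a joint passes its speed limit or range.

## Robot

A 6-joint arm with a two-finger parallel gripper is mounted at the origin on the work surface. World frame = base frame: x ahead of the robot, y to its left, z up, the work surface at z = 0. Lengths are in mm, angles in rad, forces in N, time in s.
With the tool pointing down it reaches from about 325 to 900 mm from the base axis. Payload 6.1 kg.
Tool frame: the origin (TCP) lies on the centre line of the jaws, within the pads' length; the fingertips stand 25 mm ahead of it and the grasp point (between the pads) lies 6 mm ahead of it; z points along the fingers, x is the direction in which the jaws open and shut, and the axes are right-handed (so a half turn about z gives the same grasp; the last joint's range is limited). The gripper opens to 85 mm and grips with 20 to 120 N. Pads are 22 mm wide; open, the fingers measure 114 mm over their backs; the gripper's body (76 mm by 85 mm) begins 54 mm behind the grasp point. The pads swing forward as they close: fully open they stand 13 mm farther back than shut.
Start: joints at [1.139, 0.22, 1.526, -0, 1.395, -0.126], TCP at [188.159, 595.997, 256.3] pointing down, gripper open.
Joint ranges: [-2.98, 2.98], [-0.91, 2.08], [0.09, 2.57], [-1.24, 4.39], [0.2, 2.65], [-2.68, 2.68]. Speed limits (rad/s): [2.57, 2.57, 3.01, 3.14, 3.14, 3.14].

## Interface

Orientations are given as a unit quaternion [w, x, y, z].
In Python, from workcell import r gives the robot as it stands.
- The arm moves only by the tool drive_tool, never from a script. Its argument "steps" is a list of rows, each a list of 5 numbers: the finger opening in cm, from 0 to 8.54, then the shift along the tool's x, y, z in cm, then the turn about the tool's z in rad. In form: [[hand, tx, ty, tz, spin], ...]. A call has exactly 5 rows; each row is the pose to reach, as a shift and turn from the pose commanded when the call began, along the tool's axes at that moment; what a row does not reach only later rows make up. A row lasts 1/12 s, in which the tool goes at most 41.7 mm and 7.16 degrees, less where a joint would pass 70% of its speed; a pose out of reach is approached as far as the arm can. A call with a gripper value outside its range is refused whole. The fingers move at their own pace and stop on an object; "grip_force" is the grip in N (left out, the last holds). Time passes only in rows, so rows that repeat a pose let the fingers close, or fill a call up. It gives the time, the measured TCP pose, the force and the opening at its end, in the units of the state.
- r.sense(): the state, without advancing time (a new reading comes with each control period).
- r.snapshot(name): name is "scene" or "top"; returns (picture, depth): 420x560x3 uint8, red, green, blue; 420x560 float32, mm along the optical axis (not along the pixel's ray), 0 where there is no reading.
- r.camera_params(name): a dict with "fx", "fy", "cx", "cy" (pixels), "k1" (the pictures are not rectified: a ray, as slopes to the right and down, at radius r is drawn at 1 + k1 r^2 times it, then the intrinsics apply), "R" (3x3) and "t" (3): a world point X has camera coordinates R X + t. Camera axes: x right, y down, z forward; pixel columns grow to the right and rows downward; lengths in mm; the calibration is good to about 2 mm. A picture is of the moment at which its call begins. camera_params takes no time and is no camera call.
- r.hand_in(): hands the job in, once; it reports no verdict.
The state is a dict: "time_s": time; "q": joint angles; "joint_vel": joint speeds; "effort": joint torques, N m; "tcp_pos": TCP position; "tcp_rot": TCP orientation; "ft_force": force on the tool from outside, world axes, zero at the start; "moment": the same for the moment, N m; "width": finger opening in mm.
Only numpy, scipy, OpenCV 4.12 (cv2) and the standard library are available. Lean on these libraries where they do the work, as an engineer would, in place of code of your own. Each camera call takes 0.05 s, during which the arm holds its last target. There are 200 camera calls.

## Working session

There is one attempt and no reset: what is moved stays moved. The work goes in short steps, Python scripts to look and compute and a tool call to move; the robot and the scene stay as the last step left them, time stands still between calls to the robot, and variables do not carry over. Pictures are saved under pics/ and viewed, about 8 in all and at most 12, crops included, and the job is handed in when it is done.

Besides the shell and the picture viewer there is one more tool, called after ">>>" as name(argument=value, ...), one argument or row to a line, values as JSON. drive_tool: Moves the arm, as the interface text tells. Its arguments: {"type":"object","properties":{"steps":{"type":"array"},"grip_force":{"type":"number"}},"required":["steps"]}

```bash
mkdir -p pics
cat > h.py <<'E'
import numpy as np,cv2
from workcell import r
def snap(n,f):
    p,d=r.snapshot(n); cv2.imwrite(f'pics/{f}.png',p[:,:,::-1]); np.save(f'pics/{f}.npy',d); return p,d
def ray(n,u,v):
    c=r.camera_params(n); K=np.array([[c['fx'],0,c['cx']],[0,c['fy'],c['cy']],[0,0,1.]])
    s=cv2.undistortPoints(np.array([[[u,v]]],float),K,np.array([c['k1'],0,0,0.]),).ravel()
    R=np.array(c['R']);t=np.array(c['t']); return -R.T@t, R.T@np.array([s[0],s[1],1.])
def atz(n,u,v,z):
    o,d=ray(n,u,v); return o+d*(z-o[2])/d[2]
def proj(n,X):
    c=r.camera_params(n); p=np.array(c['R'])@np.array(X,float)+np.array(c['t']); s=p[:2]/p[2]; s=s*(1+c['k1']*(s@s)); return s*[c['fx'],c['fy']]+[c['cx'],c['cy']]
E
python3 - <<'E'
from h import *
for n in('top','scene'): snap(n,n+'0'); c=r.camera_params(n); print(n,ray(n,280,210))
print(r.sense())
E
```

```text
top (array([ 513.68095596,   38.34536393, 1049.85347742]), array([ 0.05925072, -0.02442293, -0.99820464]))
scene (array([1066.80405251,  -55.23786106,  686.15706851]), array([-0.60776873,  0.13861197, -0.78200226]))
{'time_s': 0.1, 'q': array([ 1.13889256e+00,  2.21171865e-01,  1.52748148e+00, -2.48318343e-06,
        1.39470118e+00, -1.26092299e-01]), 'joint_vel': array([ 9.75096092e-04, -1.45789168e-03, -3.27541070e-03,  5.36067390e-05,
       -1.31820851e-03, -7.67779529e-04]), 'effort': array([ 9.74513241e-04, -4.98242819e+01, -3.90544689e+01, -6.34985918e-05,
        5.65779948e-03,  6.38549011e-06]), 'tcp_pos': array([187.95788708, 595.54885649, 255.3014139 ]), 'tcp_rot': array([ 4.28350182e-04,  8.06556155e-01,  5.91156826e-01, -7.69780480e-04]), 'ft_force': array([0.63511498, 0.35009322, 0.21599637]), 'moment': array([-0.04681355,  0.0343993 , -0.03882123]), 'width': 85.58331882739296}
```

View pics/top0.png

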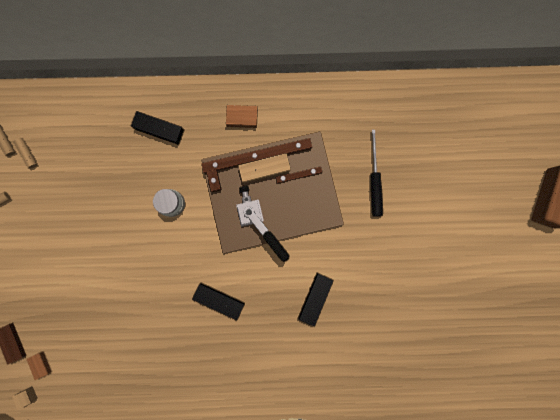

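View pics/scene0.png

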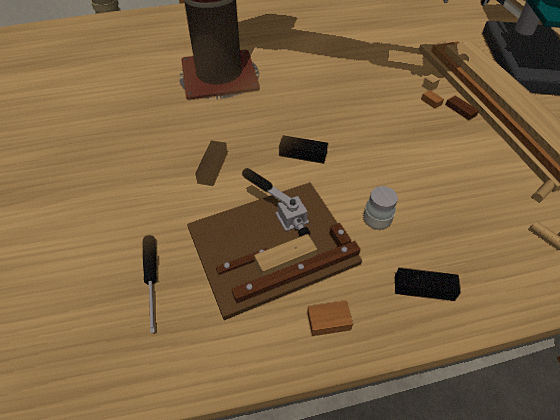

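Top view: the pine block sits in the channel at about (265,168). Block-shaped things that aren't it: black bars at (157,128), (218,301) and (316,299), and the orange offcut at (241,116). Lever grip at (276,246), jar (168,203), screwdriver (376,180). I'll check my choice in one close crop.

Run:
```python
import cv2
p=cv2.imread('pics/top0.png')[120:270,190:355]
cv2.imwrite('pics/c1.png',cv2.resize(p,None,fx=4,fy=4,interpolation=cv2.INTER_CUBIC))
```

```text
(no output)
```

View pics/c1.png

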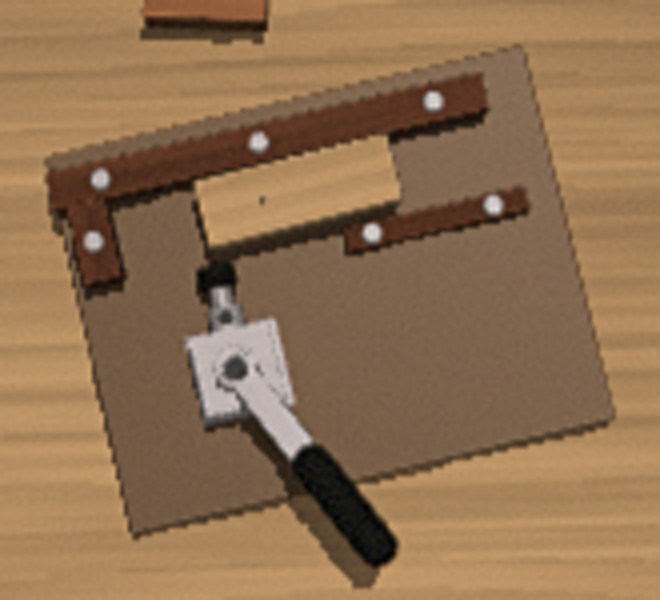

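The crop shows the pine block at about (297,193). Its -y end is at about (395,165), its left end is near (200,215), and the lever pivot is at (235,368).

```bash
cat >> h.py <<'E'
def fit(J,W):
    J=np.array(J,float);W=np.array(W)[:,:2];a=J-J.mean(0);b=W-W.mean(0)
    th=np.arctan2((a[:,0]*b[:,1]-a[:,1]*b[:,0]).sum(),(a*b).sum()); R=np.array([[np.cos(th),-np.sin(th)],[np.sin(th),np.cos(th)]])
    t=W.mean(0)-R@J.mean(0); return th,R,t,W-(J@R.T+t)
E
python3 - <<'E'
from h import *
f=lambda u,v,z:atz('top',u/4+190-.375,v/4+120-.375,z)
pts=[(110,140,47,158,18),(110,-140,521,45,18),(-110,-140,613,415,18),(-110,140,133,533,18),(-35,60,235,368,74)]
th,R,t,e=fit([p[:2] for p in pts],[f(*p[2:]) for p in pts]); print('yaw',th,'t',t,'\n',e)
for p in [(195,184),(388,137),(401,192),(208,248)]:
    w=f(*p,52)[:2]; print('block',w,(w-t)@R)
for n,p in dict(tip=(382,550,66),j1=(303,455,66)).items():
    w=f(*p)[:2]; print(n,w,(w-t)@R)
for n,p in dict(fenceend=(483,105,38),stop=(110,215,44)).items():
    w=f(*p)[:2]; print(n,w,(w-t)@R)
np.savez('jig.npz',th=th,R=R,t=t)
# dir of tool axes
from scipy.spatial.transform import Rotation as Q
q=r.sense()['tcp_rot']; print(Q.from_quat([*q[1:],q[0]]).as_matrix())
E
```

```text
yaw 0.2087301322175001 t [617.79439598  30.27150084] 
 [[-0.81589286 -2.02454523]
 [-1.15073281  0.54978389]
 [ 1.60559201  2.07633669]
 [ 1.43164058 -0.80097131]
 [-1.07060692  0.19939596]]
block [672.98230952 102.31174603] [68.91806958 59.04068438]
block [696.11605665  -4.34163311] [ 69.44922054 -50.09148969]
block [665.42834709 -10.52978745] [ 38.14529705 -49.78629066]
block [637.46905762  96.02909948] [32.87376245 60.25338025]
tip [471.18101658   6.37088066] [-148.38374595    6.99904292]
j1 [522.88066196  47.06830949] [-89.37301938  36.10004283]
fenceend [715.25262712 -58.54306666] [  76.93892897 -107.0819099 ]
stop [658.28732318 150.09000651] [ 64.44254446 108.82697238]
[[ 3.01066028e-01  9.53603013e-01 -7.35298100e-04]
 [ 9.53601694e-01 -3.01066846e-01 -1.60109892e-03]
 [-1.74818664e-03 -2.19145021e-04 -9.99998448e-01]]
```

>>> drive_tool(
  steps=[
    [0,-2.2,3.2,0,0.12],
    [0,-4.4,6.4,0,0.24],
    [0,-6.6,9.6,0,0.36],
    [0,-8.8,12.8,0,0.48],
    [0,-11,16,0,0.6],
  ],
)

```text
time_s: 0.52
tcp_pos: [308.0, 441.3, 255.7]
tcp_rot: [0.0, 0.946, 0.324, -0.0]
ft_force: [1.3, 0.6, 0.7]
width: 25.5
```

```bash
cat >> h.py <<'E'
from scipy.spatial.transform import Rotation as Q
G=np.load('jig.npz')
def go(*tg):
    """tg: jig x,y, tcp world z (mm); prints tool deltas in cm and spin to jig yaw"""
    s=r.sense(); q=s['tcp_rot']; M=Q.from_quat([*q[1:],q[0]]).as_matrix(); p=s['tcp_pos']
    print('t',round(s['time_s'],2),'jig',np.round((p[:2]-G['t'])@G['R'],1),'z',round(p[2],1),'F',np.round(s['ft_force'],1),'w',round(s['width'],1))
    a=np.arctan2(M[1,0],M[0,0]); print('spin to jig',round(a-float(G['th']),3))
    for g in tg:
        W=np.array([*(G['t']+G['R']@np.array(g[:2])),g[2]]); d=M.T@(W-p)/10; print(g,np.round(d,2),'n',round(np.linalg.norm(d)/4.17,1))
E
python3 -c "
from h import *
go((53,-86,200))"
```

```text
t 0.52 jig [-217.9  466.3] z 255.7 F [1.3 0.6 0.7] w 25.5
spin to jig 0.451
(53, -86, 200) [ 0.31 61.51  5.59] n 14.8
```

>>> drive_tool(
  steps=[
    [0,0,4,0,0.11],
    [0,0,8,0,0.22],
    [0,0,12,0,0.33],
    [0,0,16,0,0.44],
    [0,0,20,0,0.45],
  ],
)

```text
time_s: 0.93
tcp_pos: [431.6, 283.7, 256.0]
tcp_rot: [0.0, 0.995, 0.104, -0.0]
ft_force: [0.7, -0.0, 0.1]
width: -0.1
```

```bash
python3 -c "
from h import *
go((53,-86,200))"
```

```text
t 0.93 jig [-129.6  286.6] z 256.0 F [ 0.7 -0.   0.1] w -0.1
spin to jig 0.001
(53, -86, 200) [18.24 37.27  5.6 ] n 10.0
```

>>> drive_tool(
  steps=[
    [0,1.8,3.6,0,0],
    [0,3.6,7.2,0,0],
    [0,5.4,10.8,0,0],
    [0,7.2,14.4,0,0],
    [0,9,18,0,0],
  ],
)

```text
time_s: 1.35
tcp_pos: [558.0, 127.0, 256.0]
tcp_rot: [-0.0, 0.994, 0.107, -0.0]
ft_force: [0.6, 0.2, -0.1]
width: -0.1
```

>>> drive_tool(
  steps=[
    [0,1.8,3.8,0.8,0],
    [0,3.6,7.6,1.6,0],
    [0,5.4,11.4,2.5,0],
    [0,7.3,15.2,4.0,0],
    [0,9.2,19.2,5.5,0],
  ],
)

```text
time_s: 1.77
tcp_pos: [682.1, -31.9, 204.4]
tcp_rot: [-0.0, 0.994, 0.107, 0.0]
ft_force: [0.4, 0.7, 0.5]
width: -0.1
```

```bash
python3 -c "
from h import *
go((53,-86,60),(53,-66,60),(53,-12,60))"
```

```text
t 1.77 jig [ 50.1 -74.2] z 204.4 F [0.4 0.7 0.5] w -0.1
spin to jig 0.006
(53, -86, 60) [ 0.28  1.19 14.44] n 3.5
(53, -66, 60) [ 0.3  -0.81 14.44] n 3.5
(53, -12, 60) [ 0.33 -6.21 14.44] n 3.8
```

>>> drive_tool(
  steps=[
    [0,0,0,3,0],
    [0,0,0,6.5,0],
    [0,0,0,10,0],
    [0,0,0,12.5,0],
    [0,0,0,12.5,0],
  ],
)

```text
time_s: 2.18
tcp_pos: [675.7, -29.5, 71.8]
tcp_rot: [-0.002, 0.994, 0.107, -0.007]
ft_force: [-1.5, 0.3, -1.7]
width: -0.0
```

```bash
python3 -c "
from h import *
go((53,-86,60),(53,-66,60),(53,-12,60))
p,d=snap('scene','s2'); cv2.imwrite('pics/s2c.png',cv2.resize(p[170:330,170:370,::-1],None,fx=3.5,fy=3.5,interpolation=2))"
```

```text
t 2.18 jig [ 44.3 -70.5] z 71.8 F [-1.5  0.3 -1.7] w -0.0
spin to jig 0.006
(53, -86, 60) [0.88 1.57 1.16] n 0.5
(53, -66, 60) [ 0.89 -0.43  1.17] n 0.4
(53, -12, 60) [ 0.92 -5.83  1.19] n 1.4
```

View pics/s2c.png

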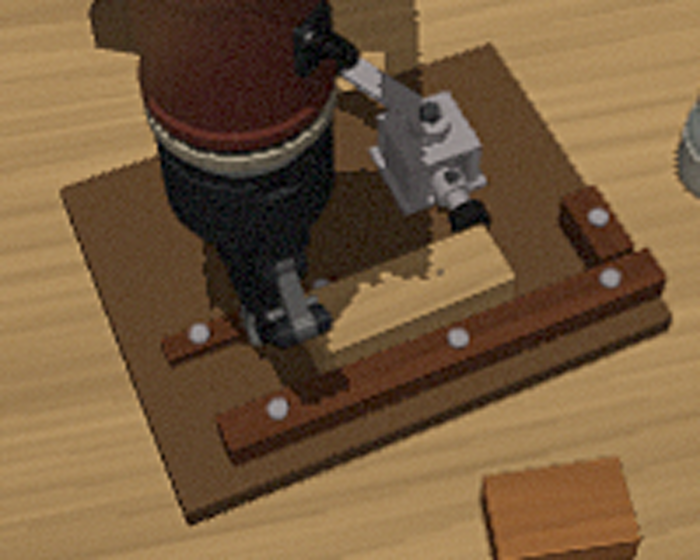

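The fingers stand at (300,320) in the crop, just off the block's -y end and to the strip side of centre. I'll shift them towards the fence, lower them slightly and let the arm settle.

>>> drive_tool(
  steps=[
    [0,0.3,0.3,0,0],
    [0,0.6,0.3,0,0],
    [0,0.8,0.3,0,0],
    [0,0.8,0.3,0.5,0],
    [0,0.8,0.3,1.0,0],
  ],
)

```text
time_s: 2.65
tcp_pos: [691.2, -31.4, 72.2]
tcp_rot: [0.001, 0.994, 0.107, 0.002]
ft_force: [0.8, 0.4, 0.1]
width: -0.5
```

```bash
python3 -c "
from h import *
go((53,-66,60),(53,-12,60))"
```

```text
t 2.65 jig [ 59.1 -75.5] z 72.2 F [0.8 0.4 0.1] w -0.5
spin to jig 0.006
(53, -66, 60) [-0.61 -0.96  1.21] n 0.4
(53, -12, 60) [-0.57 -6.36  1.2 ] n 1.6
```

>>> drive_tool(
  steps=[
    [0,-0.3,0,0,0],
    [0,-0.5,0,0.2,0],
    [0,-0.5,0,0.4,0],
    [0,-0.5,0,0.4,0],
    [0,-0.5,0,0.4,0],
  ],
)

```text
time_s: 3.07
tcp_pos: [684.6, -32.3, 66.0]
tcp_rot: [-0.0, 0.994, 0.107, -0.0]
ft_force: [0.3, -0.1, 0.2]
width: 0.4
```

```bash
python3 -c "
from h import *
go((53,-66,60),(53,-12,60))"
```

```text
t 3.07 jig [ 52.3 -75.1] z 66.0 F [ 0.3 -0.1  0.2] w 0.4
spin to jig 0.006
(53, -66, 60) [ 0.07 -0.91  0.6 ] n 0.3
(53, -12, 60) [ 0.11 -6.31  0.6 ] n 1.5
```

>>> drive_tool(
  steps=[
    [0,0,-0.5,0.5,0],
    [0,0,-1.0,0.5,0],
    [0,0,-1.5,0.5,0],
    [0,0.1,-2.0,0.5,0],
    [0,0.1,-2.5,0.5,0],
  ],
)

```text
time_s: 3.48
tcp_pos: [680.5, -7.0, 61.2]
tcp_rot: [0.0, 0.994, 0.107, 0.0]
ft_force: [0.8, -0.7, -0.3]
width: -0.0
```

>>> drive_tool(
  steps=[
    [0,0,-0.4,0,0],
    [0,0,-0.8,0,0],
    [0,0,-1.2,0,0],
    [0,0,-1.6,0,0],
    [0,0,-2.0,0,0],
  ],
)

```text
time_s: 3.9
tcp_pos: [676.1, 12.2, 61.3]
tcp_rot: [0.0, 0.994, 0.107, 0.0]
ft_force: [-0.0, -1.6, 0.3]
width: 0.1
```

```bash
python3 -c "
from h import *
go((53,-12,60))
snap('top','t3')
p,d=snap('scene','s3'); cv2.imwrite('pics/s3c.png',cv2.resize(p[170:330,170:370,::-1],None,fx=3.5,fy=3.5,interpolation=2))"
```

```text
t 3.9 jig [ 53.3 -29.8] z 61.3 F [-0.  -1.6  0.3] w 0.1
spin to jig 0.006
(53, -12, 60) [-0.02 -1.78  0.13] n 0.4
```

View pics/s3c.png

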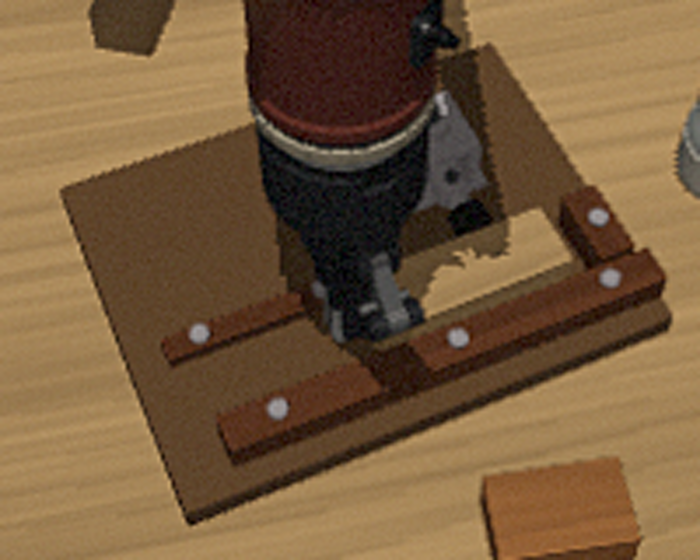

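The block is moving with the fingers. Its leading end at about (560,240) is still some way short of the stop at (575,235). I'll keep pushing slowly until the force rises.

>>> drive_tool(
  steps=[
    [0,0,-0.3,0,0],
    [0,0,-0.6,0,0],
    [0,0,-0.9,0,0],
    [0,0,-1.1,0,0],
    [0,0,-1.3,0,0],
  ],
)

```text
time_s: 4.42
tcp_pos: [673.4, 24.7, 61.3]
tcp_rot: [0.0, 0.994, 0.107, 0.0]
ft_force: [0.7, -1.1, 0.9]
width: -0.1
```

>>> drive_tool(
  steps=[
    [0,0,-0.1,0,0],
    [0,0,-0.2,0,0],
    [0,0,-0.3,0,0],
    [0,0,-0.4,0,0],
    [0,0,-0.4,0,0],
  ],
)

```text
time_s: 4.83
tcp_pos: [672.6, 28.5, 61.3]
tcp_rot: [-0.0, 0.994, 0.107, 0.0]
ft_force: [-0.0, -0.1, 1.5]
width: 0.1
```

```bash
python3 -c "
from h import *
go((53,-12,60))"
```

```text
t 4.83 jig [ 53.2 -13. ] z 61.3 F [-0.  -0.1  1.5] w 0.1
spin to jig 0.006
(53, -12, 60) [-0.02 -0.1   0.13] n 0.0
```

>>> drive_tool(
  steps=[
    [0,0,-0.1,0,0],
    [0,0,-0.2,0,0],
    [0,0,-0.2,0,0],
    [0,0,-0.3,0,0],
    [0,0,-0.3,0,0],
  ],
)

```text
time_s: 5.25
tcp_pos: [672.2, 29.3, 61.3]
tcp_rot: [0.002, 0.994, 0.107, 0.0]
ft_force: [0.2, -8.3, 0.1]
width: -0.2
```

>>> drive_tool(
  steps=[
    [0,0,-0.1,0,0],
    [0,0,-0.1,0,0],
    [0,0,-0.2,0,0],
    [0,0,-0.2,0,0],
    [0,0,-0.2,0,0],
  ],
)

```text
time_s: 5.67
tcp_pos: [672.1, 29.4, 61.6]
tcp_rot: [0.003, 0.994, 0.107, 0.0]
ft_force: [0.9, -14.9, 1.4]
width: -0.0
```

```bash
python3 -c "
from h import *
go((53,-12,60))
p,d=snap('scene','s4'); cv2.imwrite('pics/s4c.png',cv2.resize(p[200:290,270:370,::-1],None,fx=6,fy=6,interpolation=2))"
```

```text
t 5.67 jig [ 53.  -12.1] z 61.6 F [  0.9 -14.9   1.4] w -0.0
spin to jig 0.006
(53, -12, 60) [ 0.   -0.01  0.16] n 0.0
```

View pics/s4c.png

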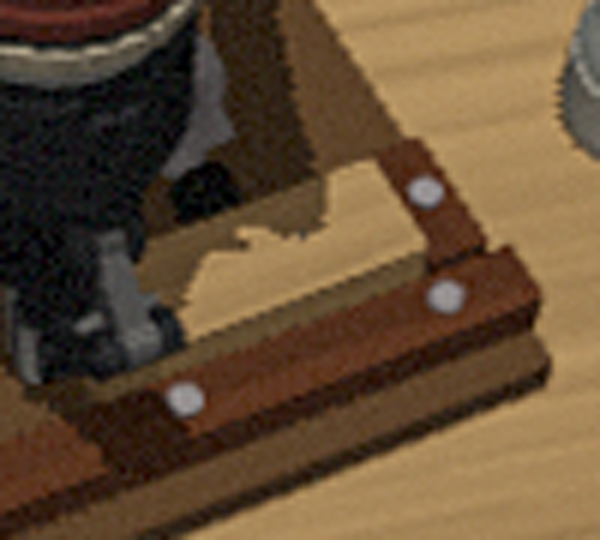

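The block's end lies flush against the stop at about (425,240), and the push force has built up to 15 N, so it is home. Next I back off, rise, and go over to the +y side of the lever.

>>> drive_tool(
  steps=[
    [0,0,1.0,0,0],
    [0,0,2.5,0,0],
    [0,0,2.5,-3,0],
    [0,0,2.5,-6,0],
    [0,0,2.5,-9,0],
  ],
)

```text
time_s: 6.13
tcp_pos: [676.1, 8.3, 150.9]
tcp_rot: [-0.001, 0.994, 0.107, -0.001]
ft_force: [0.6, -0.4, 0.5]
width: 0.2
```

>>> drive_tool(
  steps=[
    [0,-3.5,-1.5,0,0],
    [0,-7,-3,0,0],
    [0,-10.5,-5,0,0],
    [0,-14,-7,0,0],
    [0,-17.5,-9,0,0],
  ],
)

```text
time_s: 6.55
tcp_pos: [484.8, 59.6, 150.8]
tcp_rot: [-0.0, 0.994, 0.107, -0.0]
ft_force: [-1.0, 0.5, 1.5]
width: -0.1
```

>>> drive_tool(
  steps=[
    [0,-2,-0.5,0,0],
    [0,-3,-0.5,0,0],
    [0,-3,-0.5,0,0],
    [0,-3,-0.5,0,0],
    [0,-3,-0.5,0,0],
  ],
)

```text
time_s: 6.97
tcp_pos: [457.4, 57.7, 151.6]
tcp_rot: [-0.0, 0.994, 0.107, 0.001]
ft_force: [0.4, 0.0, 0.9]
width: -0.1
```

```bash
python3 -c "
from h import *
go((-151,61,70))
p,d=snap('scene','s5'); cv2.imwrite('pics/s5c.png',cv2.resize(p[120:330,170:400,::-1],None,fx=2.8,fy=2.8,interpolation=2))"
```

```text
t 6.97 jig [-151.2   60.1] z 151.6 F [0.4 0.  0.9] w -0.1
spin to jig 0.006
(-151, 61, 70) [ 0.01 -0.09  8.16] n 2.0
```

View pics/s5c.png

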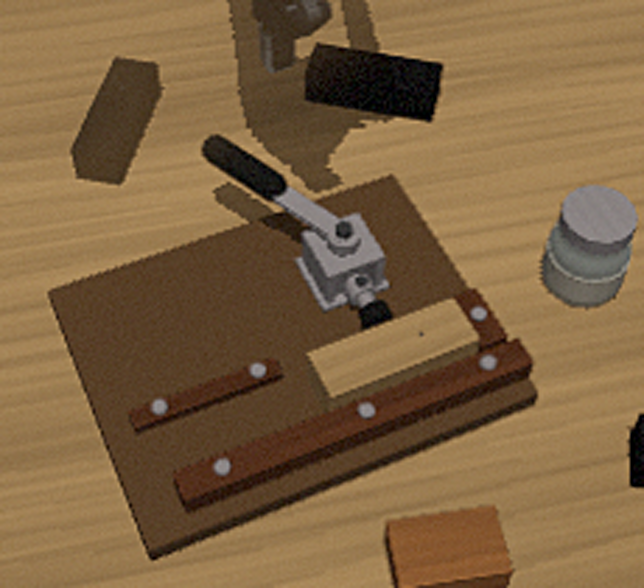

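The block is flush with the stop at about (475,330). The lever is still open, with its grip at (245,165). A black bar at (370,80) lies near the spot where I'd come down, so I'll check the clearance and work out the pushing arc.

```bash
python3 -c "
from h import *
for p in [(200,283),(244,298),(238,319),(193,304)]:
    w=atz('top',*p,30)[:2]; print('bar',np.round((w-G['t'])@G['R'],0))
for a in np.arange(0,1.31,.1):
    A=np.radians(205)+a; u=np.array([np.cos(A),np.sin(A)]); T=np.array([-u[1],u[0]])
    d=11+11*abs(T[1])+12*abs(T[0]); print(round(a,1),np.round(np.array([-35,60])+105*u-d*T,0))
"
```

```text
bar [-161.  201.]
bar [-215.  115.]
bar [-256.  138.]
bar [-202.  226.]
0.0 [-141.   39.]
0.1 [-139.   29.]
0.2 [-135.   19.]
0.3 [-131.   10.]
0.4 [-126.    0.]
0.5 [-119.   -8.]
0.6 [-112.  -17.]
0.7 [-103.  -24.]
0.8 [-94. -31.]
0.9 [-84. -36.]
1.0 [-73. -41.]
1.1 [-62. -44.]
1.2 [-52. -46.]
1.3 [-42. -48.]
```

>>> drive_tool(
  steps=[
    [0,0,0,2.5,0],
    [0,0,0,5,0],
    [0,0,0,7.5,0],
    [0,0,0,8,0],
    [0,0,0,8,0],
  ],
)

```text
time_s: 7.43
tcp_pos: [455.0, 57.9, 69.2]
tcp_rot: [-0.0, 0.994, 0.107, -0.002]
ft_force: [0.0, -0.9, 0.4]
width: -0.0
```

>>> drive_tool(
  steps=[
    [0,0.3,0.7,0,0],
    [0,0.7,1.4,0,0],
    [0,1.0,2.1,0,0],
    [0,1.2,3.1,0,0],
    [0,1.6,4.1,0,0],
  ],
)

```text
time_s: 7.85
tcp_pos: [481.7, 20.9, 72.2]
tcp_rot: [-0.0, 0.994, 0.107, 0.001]
ft_force: [-0.8, 5.9, 1.4]
width: 0.1
```

```bash
python3 -c "
from h import *
go((-126,0,70),(-103,-24,70),(-84,-36,70),(-62,-44,70),(-50,-46,70))"
```

```text
t 7.85 jig [-135.1   19. ] z 72.2 F [-0.8  5.9  1.4] w 0.1
spin to jig 0.006
(-126, 0, 70) [0.9  1.91 0.22] n 0.5
(-103, -24, 70) [3.18 4.32 0.22] n 1.3
(-84, -36, 70) [5.08 5.53 0.22] n 1.8
(-62, -44, 70) [7.27 6.35 0.23] n 2.3
(-50, -46, 70) [8.47 6.55 0.23] n 2.6
```

In contact and pushing (6 N). I'll follow the arc.

>>> drive_tool(
  steps=[
    [0,0.4,0.9,0,0],
    [0,0.9,1.9,0,0],
    [0,1.6,2.8,0,0],
    [0,2.3,3.6,0,0],
    [0,3.2,4.4,0,0],
  ],
)

```text
time_s: 8.27
tcp_pos: [520.0, -14.7, 70.7]
tcp_rot: [-0.001, 0.994, 0.107, -0.002]
ft_force: [-5.1, 6.7, 2.9]
width: 0.2
```

```bash
python3 -c "
from h import *
go((-84,-36,70),(-62,-44,70),(-50,-46,70))"
```

```text
t 8.27 jig [-105.   -23.7] z 70.7 F [-5.1  6.7  2.9] w 0.2
spin to jig 0.006
(-84, -36, 70) [2.09 1.24 0.05] n 0.6
(-62, -44, 70) [4.29 2.05 0.04] n 1.1
(-50, -46, 70) [5.49 2.26 0.04] n 1.4
```

>>> drive_tool(
  steps=[
    [0,0.9,0.7,0,0],
    [0,1.9,1.2,0,0],
    [0,3.0,1.7,0,0],
    [0,4.1,2.0,0,0],
    [0,5.1,2.2,0,0],
  ],
)

```text
time_s: 8.68
tcp_pos: [576.2, -26.7, 70.9]
tcp_rot: [0.0, 0.994, 0.107, -0.001]
ft_force: [-0.3, 0.9, -0.0]
width: -0.1
```

```bash
python3 -c "
from h import *
go((-52,-46,70),(-46,-47,70))
p,d=snap('top','t6'); cv2.imwrite('pics/t6c.png',cv2.resize(p[120:270,190:355,::-1],None,fx=3.5,fy=3.5,interpolation=2))"
```

```text
t 8.68 jig [-52.5 -47.1] z 70.9 F [-0.3  0.9 -0. ] w -0.1
spin to jig 0.006
(-52, -46, 70) [ 0.05 -0.11  0.09] n 0.0
(-46, -47, 70) [ 0.65 -0.01  0.09] n 0.2
```

Contact force has dropped to zero, so the lever has probably snapped over. I'll retreat along -x, rise clear, and look.

>>> drive_tool(
  steps=[
    [0,-2,0,0,0],
    [0,-5,0,0,0],
    [0,-7,0,-2,0],
    [0,-8,0,-5,0],
    [0,-8,0,-9,0],
  ],
)

```text
time_s: 9.15
tcp_pos: [493.0, -43.1, 158.7]
tcp_rot: [-0.001, 0.994, 0.107, -0.004]
ft_force: [0.9, 0.5, -0.1]
width: -0.2
```

>>> drive_tool(
  steps=[
    [0,-2,3,0,0],
    [0,-4,6,-1,0],
    [0,-6,9,-2,0],
    [0,-8,12,-3,0],
    [0,-8,12,-3,0],
  ],
)

```text
time_s: 9.57
tcp_pos: [444.2, -183.2, 194.1]
tcp_rot: [0.003, 0.994, 0.105, 0.001]
ft_force: [0.8, -0.8, -0.3]
width: 0.1
```

```bash
python3 -c "
from h import *
go()
p,d=snap('top','t7'); cv2.imwrite('pics/t7c.png',cv2.resize(p[120:270,190:355,::-1],None,fx=4,fy=4,interpolation=2))"
```

```text
t 9.57 jig [-214.  -172.9] z 194.1 F [ 0.8 -0.8 -0.3] w 0.1
spin to jig 0.001
```

View pics/t7c.png

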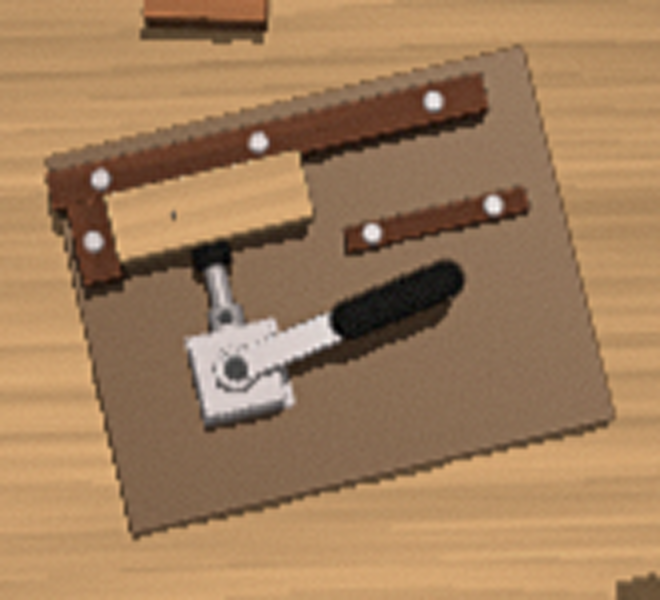

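The lever now points along the jig's -y (tip at about (450,280)), the nose presses on the block at (212,258), and the block lies against the stop and fence. A quick numeric check comes before handing in.

```bash
python3 -c "
from h import *
f=lambda u,v,z:(atz('top',u/4+190-.375,v/4+120-.375,z)[:2]-G['t'])@G['R']
a=f(235,368,74);b=f(452,279,66);d=b-a;print('lever',np.radians(np.degrees(np.arctan2(d[1],d[0]))%360-205))
c=[f(*p,52) for p in [(105,196),(300,152),(313,213),(120,261)]]; print(np.round(c,1),np.mean(c,0), 'yaw',np.arctan2(*(c[0]-c[1])))
r.hand_in(); go()"
```

```text
lever 1.2921275817615485
[[ 7.400e+01  1.085e+02]
 [ 7.270e+01 -1.100e+00]
 [ 3.820e+01 -1.000e-01]
 [ 3.720e+01  1.086e+02]] [55.50664721 53.97337423] yaw 0.011959572854731733
the job is handed in; nothing more can be done
the job is handed in; nothing more can be done
```

I pushed the pine block along the channel with the closed fingertips until it met the end stop. The push force rose to about 15 N there and the block stopped moving. I then swung the clamp lever round from its +y side until it snapped over, moved the arm clear, and handed the job in at about 10 s of the 51 s allowed.

The last top-camera check, good to about 2 mm, showed:

| Quantity | Measured | Needed |
|---|---|---|
| Lever angle | about 1.29 rad | over 1.25 |
| Block x in the jig frame | about 55.5 mm | over 53 |
| Block y in the jig frame | about 54.0 mm | over 52 |
| Block yaw | about 0.012 rad | under 0.04 |

- **Margins:** the block's x and y margins are about the size of the camera error. The stop contact and the pictures also show it home.
- **Not rechecked:** the arm came nowhere near the jar, offcut or screwdriver, but I did not measure their positions again at the end.
- **Arm at hand-in:** it touched nothing, and the force reading was near zero.

No check failed or disagreed.

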